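# Set the stop and hold a jar in the labelling cradle

### The arm

A 7-joint arm with a two-finger parallel gripper is mounted at the origin on a cart in front of the work surface, level with it; the furniture and walls round the work are solid. World frame = base frame: x ahead of the robot, y to its left, z up, the work surface at z = 0. Lengths are in m, angles in degrees, forces in N, time in s.
With the tool pointing down it reaches from about 0.425 to 0.95 m from the base axis. Payload 16.7 kg.
Tool frame: the origin (TCP) lies midway between the tips of the shut fingers; the grasp point (between the pads) lies 19 mm behind it; z points along the fingers, y is the direction in which the jaws open and shut (so a half turn about z gives the same grasp; the last joint's range is limited). The gripper opens to 94 mm and grips with 3 to 60 N. Pads are 16 mm wide; open, the fingers measure 119 mm over their backs; the gripper's body (75 mm by 177 mm) begins 78 mm behind the grasp point.
Start: joints at [68.039, 24.414, 4.234, 92.017, -1.954, 63.644, -3.845], TCP at [0.156, -0.657, 0.205] pointing down, gripper open.
Joint ranges: [-163.25, 163.25], [-28.42, 122.38], [-70.27, 78.77], [12.13, 141.07], [-58.53, 238.53], [9.26, 117.41], [-156.51, 156.51]. Speed limits (degrees/s): [108.29, 108.29, 136.94, 136.94, 172.46, 172.46, 172.46].

### API

Orientations are given as a 3x3 rotation matrix whose columns are the frame's x, y, z axes.
In Python, from bench import arm gives the robot as it stands.
- The arm moves only by the tool move_arm, never from a script. Its argument "motion" is a list of rows, each a list of 3 entries, a list of its own where there are three numbers: the shift along the tool's x, y, z in mm, then the turn, a rotation vector about the tool's x, y, z in degrees, then the closure, from 0 (fully open) to 1 (shut). In form: [[[x, y, z], [rx, ry, rz], claw], ...]. A call has 1 to 12 rows; each row is the pose to reach, as a shift and turn from the pose measured when the call began, along the tool's axes at that moment; what a row does not reach only later rows make up. A row lasts 1/8 s, in which the tool goes at most 62.5 mm and 10.7 degrees, less where a joint would pass 70% of its speed; a pose out of reach is approached as far as the arm can. A call with a gripper value outside its range is refused whole. The fingers move at their own pace and stop on an object; "newtons" is the grip in N (left out, the last holds). Time passes only in rows, so rows that repeat a pose let the fingers close. It gives the time, the measured TCP pose, the force and the opening at its end, in the units of the state.
- arm.state(): the state, without advancing time (a new reading comes with each control period).
- arm.read_camera(name): name is "scene" or "side" or "wrist"; returns the picture (420x560x3 uint8, red, green, blue); there is no depth.
- arm.camera_info(name): a dict with "fx", "fy", "cx", "cy" (pixels), "R" (3x3) and "t" (3): a world point X has camera coordinates R X + t. Camera axes: x right, y down, z forward; pixel columns grow to the right and rows downward; lengths in m; the calibration is good to about 2 mm. A picture is of the moment at which its call begins: read the wrist's pose just before it. camera_info takes no time and is no camera call; for the wrist camera it gives the pose at the moment of the call.
- arm.close_job(): hands the job in, once; it reports no verdict.
The state is a dict: "t": time; "joint_pos": joint angles; "joint_vel": joint speeds; "effort": joint torques, N m; "tcp_pos": TCP position; "ee_rot": TCP orientation; "force": force on the tool from outside, world axes, zero at the start; "torque": the same for the moment, N m; "opening": opening from 0.0 (shut) to 1.0 (fully open).
Only numpy, scipy, OpenCV 4.12 (cv2) and the standard library are available. Lean on these libraries where they do the work, as an engineer would, in place of code of your own. Each camera call takes 0.05 s, during which the arm holds its last target. There are 200 camera calls.

### The job

Get the wooden labelling jig ready and hold the bare amber jar in it so that the cook can stick a label on: move the jig's stop board from the outermost slot to the slot right beside the V-cradle, standing fully down on edge, and let go of it; then lay the jar in the V-cradle with its foot touching the stop board and its steel lid pointing away from it. Finish while still holding the jar down there, pressed straight down with about one and a half kilos of push (it is glass, so no harder than three), so that it bears firmly on both sloping faces; leave the mustard jar, the spice jar and the kitchen timer where they stand.

Things in the scene. Friction and masses are not known exactly. Their poses are not given: they have to be found in the camera images.
- jig: Pale wooden labelling jig, 96 x 232 x 57 mm, fixed. Origin on its underside; z up; y runs along the V-cradle away from the slots, x across. At its -y end four cross ribs (12 mm thick, 92 wide, tops 38 mm high), then the V-cradle: a block from y = -44 to +20 mm and an end saddle from +74 to +100 mm, both 88 mm wide, with an open 54 mm gap between (floor 8 mm high) where fingers can straddle the jar.
- cradle_near: Sloping face of the V, lined with smooth white plastic (friction about 0.3), on the jig's -x side (on block and end saddle alike), 45 degrees down towards the middle, 22 mm wide, upper edge 57 mm above the worktop. Frame as the jig.
- cradle_far: White-lined sloping face of the V on the jig's +x side, mirror image of the other. Frame as the jig.
- slot_mouth (a point): Middle of the slot right beside the V-cradle, at the rib tops: 38 mm above the worktop, 30 mm above the slot's floor. The three slots are 12 mm wide, centred at y = 0 (this one), -24 and -48 mm (outermost) from here; straight walls with rounded lips 6 mm in radius. Axes as the jig.
- cradle_axis (a point): Point on the line where the jar's axis lies when seated on both faces, 69 mm above the worktop, mid-way along the open gap between block and end saddle (109 mm along +y from the middle of the slot beside the cradle). Axes as the jig.
- stop_top (a point): Middle of the top edge of the stop board: loose pale wood, 80 mm wide (x), 10 mm thick (y), 100 mm tall (z), upper corners rounded, 70 g. At the start it stands on edge in the outermost slot, top 108 mm above the worktop, 70 mm of it above the ribs. Pinch it across its 10 mm from above. It has 1 mm of play on each side in a slot.
- stop_face (a point): On the stop board's face towards the cradle (+y), 61 mm above its lower edge: the height of a seated jar's axis. Axes as the board.
- jar_mid (a point): Middle of the jar's axis, 27 mm up at the start. Bare amber glass cylinder, diameter 54, 152 mm long, then a rounded shoulder and a narrower steel lid (diameter 45); 186 mm overall, about 0.3 kg, lying on its side left of the jig; it can roll. y runs from foot to lid (foot at -88 mm, straight part ends at +64 mm); x and z turn as it rolls. With its foot on the stop, mid-gap of the jig is 16 mm from here towards the lid.
- jar_foot (a point): Centre of the jar's foot (the flat end opposite the lid). Axes as jar_mid.
- mustard_jar: Bystander: upright glass jar with a white lid, 59 x 59 x 103 mm, origin under its centre.
- spice_jar: Bystander: upright spice jar with a black cap, 41 x 41 x 105 mm, origin under its centre.
- timer: Bystander: round kitchen timer, 60 x 60 x 48 mm, origin under its centre.

How it is judged:
By the outcome, as a careful person would: the job done as asked, in the order asked, and still so for the second after the job is handed in, while the arm keeps its last pose, push and grip.
It also fails if it takes over 64 s, if anything falls off the work surface, if the arm or the gripper's body presses on something with over 40 N, if the wrist force passes 120 N, or if a joint passes its speed limit or range.

## Working session

There is one attempt and no reset: what is moved stays moved. The work goes in short steps, Python scripts to look and compute and a tool call to move; the robot and the scene stay as the last step left them, time stands still between calls to the robot, and variables do not carry over. Pictures are saved under pics/ and viewed, about 8 in all and at most 12, crops included, and the job is handed in when it is done.

Besides the shell and the picture viewer there is one more tool, called after "Call:" by a JSON object that holds its "method" and its "body". move_arm: Moves the arm, as the interface text tells. Its arguments: {"type":"object","properties":{"motion":{"type":"array"},"newtons":{"type":"number"}},"required":["motion"]}

```bash
ls; mkdir -p pics; python3 - <<'E'
from bench import arm
import cv2, numpy as np
s=arm.state(); print({k:np.round(v,3).tolist() for k,v in s.items()})
for n in ("scene","side"):
    im=arm.read_camera(n); cv2.imwrite(f"pics/{n}0.png",im[:,:,::-1])
    i=arm.camera_info(n); print(n,i['fx'],i['fy'],i['cx'],i['cy'],np.round(-np.array(i['R']).T@i['t'],3),np.round(i['R'],3).tolist())
a=cv2.imread("pics/scene0.png")
E
```

```text
pics
{'t': 0.0, 'joint_pos': [68.04, 24.448, 4.231, 92.052, -1.953, 63.643, -3.843], 'joint_vel': [0.063, -0.083, -0.022, 0.042, 0.021, 0.02, 0.037], 'effort': [0.0, -93.581, 3.667, -45.418, -0.049, 0.02, 0.0], 'tcp_pos': [0.156, -0.656, 0.205], 'ee_rot': [[0.973, 0.232, -0.0], [0.232, -0.973, 0.001], [-0.0, -0.001, -1.0]], 'force': [-0.427, 0.103, 0.188], 'torque': [-0.042, 0.001, -0.023], 'opening': 1.0}
scene 536.826571950891 536.826571950891 271.14161657090983 215.75961177263707 [-0.288  0.667  0.682] [[-0.499, -0.866, -0.024], [-0.435, 0.275, -0.858], [0.749, -0.418, -0.514]]
side 519.3419096706042 519.3419096706042 267.02289404961533 211.50468060191852 [0.22  1.    0.661] [[-0.903, -0.428, 0.021], [-0.238, 0.458, -0.856], [0.357, -0.779, -0.516]]
```

View pics/scene0.png

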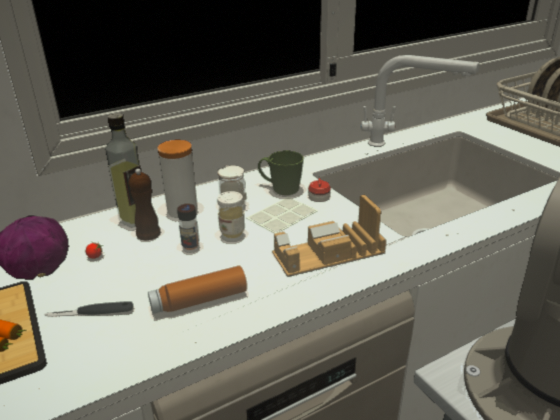

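View pics/side0.png

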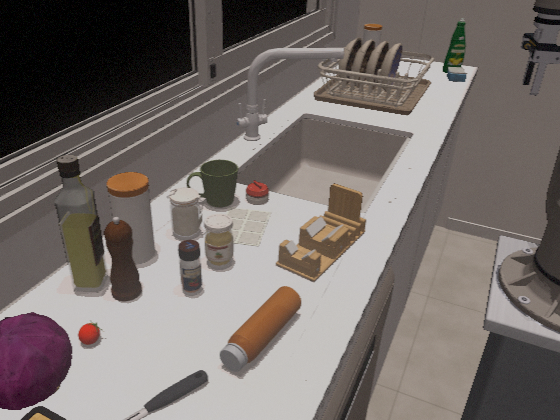

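The scene view shows the jar at (150–245, 270–310) with its lid on the left. The jig is at (275–385, 198–270), with the board in its right-hand slot at (370, 220). I'll enlarge both.

```bash
cat > h.py <<'E'
import numpy as np, cv2
from bench import arm
def cam(n):
    i=arm.camera_info(n); return i['fx'],i['fy'],i['cx'],i['cy'],np.array(i['R']),np.array(i['t'])
def ray(c,p):
    fx,fy,cx,cy,R,t=c; d=R.T@np.array([(p[0]-cx)/fx,(p[1]-cy)/fy,1]); return -R.T@t,d/np.linalg.norm(d)
def onz(c,p,z):
    o,d=ray(c,p); return o+d*(z-o[2])/d[2]
def tri(c1,p1,c2,p2):
    o1,d1=ray(c1,p1);o2,d2=ray(c2,p2)
    s=np.linalg.lstsq(np.c_[d1,-d2],o2-o1,rcond=None)[0]
    a,b=o1+d1*s[0],o2+d2*s[1]; return (a+b)/2,np.linalg.norm(a-b)
def proj(c,X):
    fx,fy,cx,cy,R,t=c; q=R@np.array(X)+t; return np.array([fx*q[0]/q[2]+cx,fy*q[1]/q[2]+cy])
E
python3 - <<'E'
import cv2,numpy as np
a=cv2.imread("pics/scene0.png")[190:280,264:396]; b=cv2.imread("pics/side0.png")[178:282,270:374]
A=cv2.resize(a,None,fx=6,fy=6,interpolation=2)[:, :792]; cv2.imwrite("pics/a.png",A)
B=cv2.resize(b,(600,600),interpolation=2); cv2.imwrite("pics/b.png",B)
E
```

```text
(no output)
```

View pics/a.png

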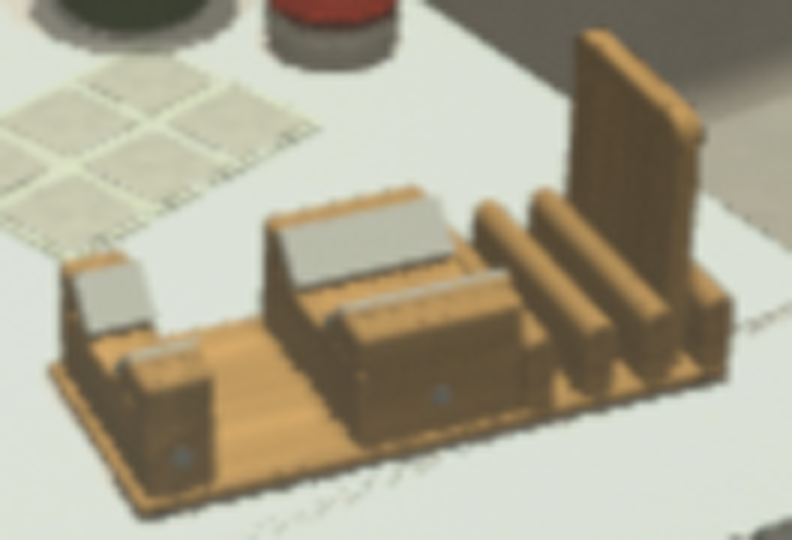

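View pics/b.png

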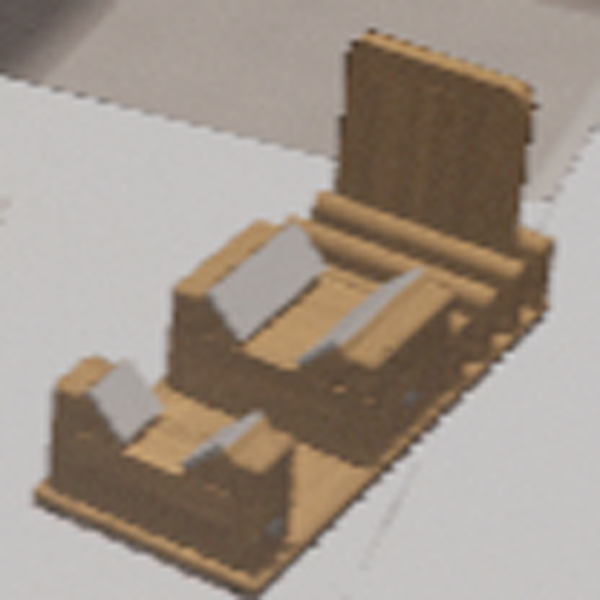

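The enlarged views show the ribs, the slots and the board's top edge clearly, with the board in the outermost slot. Next I'll fit the jig's plane pose, triangulate the board and locate the jar.

```bash
cat > m.py <<'E'
from h import *
from scipy.optimize import least_squares
S,D=cam("scene"),cam("side")
fa=lambda p:(np.array(p)+.5)/6-.5+[264,190]
fb=lambda p:(np.array(p)+.5)/(600/104)-.5+[270,178]
names=["base near +y","base far +y","base near -y","block foot","board top near","board top far"]
A=[(148,518),(50,374),(724,382),(362,444),(695,122),(588,32)]
B=[(256,597),(37,502),(549,316),(368,466),(532,90),(368,33)]
P=[]
for n,a,b in zip(names,A,B):
    X,e=tri(S,fa(a),D,fb(b)); P.append(X); print(n,np.round(X*1000,1),"gap",round(e*1000,1))
# jig fit
M=np.array([[-48,100,0],[48,100,0],[-48,-132,0],[-44,20,8]])/1000.
def f(q,M=M):
    c,s=np.cos(q[2]),np.sin(q[2]); return M@np.array([[c,-s,0],[s,c,0],[0,0,1]]).T+[q[0],q[1],0]
def r(q): 
    X=f(q); return np.concatenate([np.r_[proj(S,x)-fa(a),proj(D,x)-fb(b)] for x,a,b in zip(X,A,B)])
s=least_squares(r,[.55,.1,0]); print("jig",s.x[:2]*1000,np.degrees(s.x[2]),np.round(r(s.x),1))
print("slots/axis",np.round(f(s.x,np.array([[0,-62,38],[0,-86,38],[0,-110,38],[0,47,69]])/1000)*1000,1))
for n,c in(("scene",S),("side",D)):
    im=cv2.imread(f"pics/{n}0.png"); h=cv2.cvtColor(im,cv2.COLOR_BGR2HSV)
    m=cv2.inRange(h,(4,150,70),(16,255,255)); k,l,st,ce=cv2.connectedComponentsWithStats(m)
    j=[i for i in range(1,k) if st[i,4]>800]; print(n,[(st[i].tolist(),ce[i].round(1).tolist()) for i in j])
    for i in j:
        ct=max(cv2.findContours((l==i).astype(np.uint8),0,1)[0],key=cv2.contourArea); print(cv2.minAreaRect(ct))
E
python3 m.py; python3 - <<'E'
import cv2,numpy as np
a=cv2.imread("pics/scene0.png")[260:320,140:260]; b=cv2.imread("pics/side0.png")[280:372,215:307]
A=cv2.resize(a,None,fx=4,fy=4,interpolation=2);B=cv2.resize(b,None,fx=3.5,fy=3.5,interpolation=2)
o=np.zeros((322,802,3),np.uint8);o[:240,:480]=A;o[:322,480:802]=B;cv2.imwrite("pics/c.png",o[:,:800])
E
```

```text
base near +y [4.757e+02 2.047e+02 1.000e-01] gap 0.7
base far +y [566.2 191.6   2.2] gap 1.2
base near -y [434.  -16.7   0.6] gap 0.1
block foot [463.  123.9   8.4] gap 0.8
board top near [450.6  -6.2 105.8] gap 0.2
board top far [519.7 -13.3 108.9] gap 2.0
jig [504.42068091  99.19255609] -9.713249803170672 [-0.1  0.8  0.6  0.4  0.2  0.3 -0.7 -0.2  1.9 -0.8  0.4 -1.2 -1.4  0.4
 -1.   0.4]
slots/axis [[494.   38.1  38. ]
 [489.9  14.4  38. ]
 [485.9  -9.2  38. ]
 [512.4 145.5  69. ]]
scene [([166, 267, 78, 32, 1158], [204.9, 282.6])]
((205.1985626220703, 282.70684814453125), (15.523672103881836, 77.55589294433594), 75.52970886230469)
side [([237, 287, 61, 61, 1219], [265.6, 315.9])]
((265.5000305175781, 317.0000305175781), (20.50609588623047, 77.07463836669922), 45.0)
```

View pics/c.png

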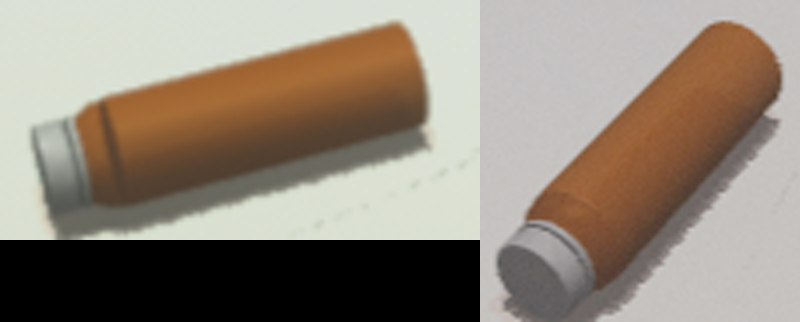

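```bash
python3 - <<'E'
from h import *
S,D=cam("scene"),cam("side")
fa=lambda p:(np.array(p)+.5)/4-.5+[140,260]
fb=lambda p:(np.array(p)+.5)/3.5-.5+[215-480/3.5,280]
q=[]
for n,a,b in(("foot",(411,75),(750,60)),("lid",(41,170),(540,273))):
    X,e=tri(S,fa(a),D,fb(b)); x1,x2=onz(S,fa(a),.027),onz(D,fb(b),.027)
    print(n,X*1e3,e*1e3,x1*1e3,x2*1e3); q.append((x1+x2)/2)
f,l=q; u=(l-f); print("len",np.linalg.norm(u)*1e3,"yaw",np.degrees(np.arctan2(u[1],u[0])), "mid", (f+u/np.linalg.norm(u)*.088)*1e3)
w=cam("wrist");R=np.array(arm.state()['ee_rot']);o=-w[4].T@w[5]; print("cam in tool",R.T@(o-arm.state()['tcp_pos']),R.T@w[4].T)
E
```

```text
foot [482.72125961 306.24339042  31.74074915] 1.7588935634786724 [487.21368398 304.45487578  27.        ] [485.32457627 299.8082216   27.        ]
lid [509.52879618 487.27456242  32.56165138] 3.105876466346835 [514.38749454 486.95989508  27.        ] [513.25517749 480.93139331  27.        ]
len 183.88988382303393 yaw 81.38292991234373 mid [499.45416275 389.13818588  27.        ]
cam in tool [ 7.65065381e-02  7.59652686e-05 -1.80298464e-01] [[ 2.02488605e-04 -9.64459141e-01 -2.64231952e-01]
 [ 9.99999586e-01  4.29651641e-04 -8.01920164e-04]
 [ 8.86946924e-04 -2.64231681e-01  9.64458829e-01]]
```

```bash
cat >> h.py <<'E'
from scipy.spatial.transform import Rotation as Ro
JY=-9.71
def toolR(yaw=JY):  # tool x = jig x, y = -jig y, z down
    c,s=np.cos(np.radians(yaw)),np.sin(np.radians(yaw)); return np.array([[c,s,0],[s,-c,0],[0,0,-1.]])
def rows(*T,yaw=JY):
    s=arm.state(); R=np.array(s['ee_rot']); p=np.array(s['tcp_pos'])*1e3
    for t in T:
        print(t,"->",np.round(R.T@(np.array(t)-p),1),np.round(Ro.from_matrix(R.T@toolR(yaw)).as_rotvec(degrees=True),1))
E
python3 - <<'E'
from h import *
S,D=cam("scene"),cam("side")
print("spout",tri(S,(475,70),D,(345,54)),"base",onz(S,(376,145),0))
for f in (.1,.25,.4,.55,.7,.85,1):
    a=np.radians(-76.6+f*(76.6-1.1)); r=673-f*(673-487); r=673+(487-673)*min(1,f*1.6); rows((r*np.cos(a),r*np.sin(a),205))
E
```

```text
spout (array([ 0.66303308, -0.48546939,  0.27642149]), np.float64(0.0033708549839122606)) base [ 0.90420252 -0.38066637  0.        ]
(np.float64(229.99246284857014), np.float64(-600.7172085373026), 205) -> [ 84.6 -37.   -0.1] [-0.1  0.  23.1]
(np.float64(319.6425132136289), np.float64(-506.1132518977102), 205) -> [ 1.937e+02 -1.082e+02 -1.000e-01] [-0.1  0.  23.1]
(np.float64(382.02164244781176), np.float64(-401.1622443618995), 205) -> [ 278.7 -195.9    0. ] [-0.1  0.  23.1]
(np.float64(416.8277594199865), np.float64(-292.67982741711774), 205) -> [ 3.377e+02 -2.933e+02  1.000e-01] [-0.1  0.  23.1]
(np.float64(445.7566903311707), np.float64(-196.13763796120503), 205) -> [ 3.882e+02 -3.806e+02  2.000e-01] [-0.1  0.  23.1]
(np.float64(475.59372433918696), np.float64(-104.7836312082257), 205) -> [ 4.384e+02 -4.625e+02  3.000e-01] [-0.1  0.  23.1]
(np.float64(486.9102518032407), np.float64(-9.34915444864882), 205) -> [ 4.715e+02 -5.527e+02  4.000e-01] [-0.1  0.  23.1]
```

Call:
{"method": "move_arm", "body": {"motion": [[[50, -20, 0], [0, 0, 0], 0], [[95, -45, 0], [0, 0, 2], 0], [[145, -75, 0], [0, 0, 5], 0], [[194, -108, 0], [0, 0, 8], 0], [[240, -150, 0], [0, 0, 11], 0], [[279, -196, 0], [0, 0, 14], 0], [[310, -245, 0], [0, 0, 17], 0], [[338, -293, 0], [0, 0, 20], 0], [[365, -340, 0], [0, 0, 23], 0], [[388, -381, 0], [0, 0, 23], 0], [[415, -425, 0], [0, 0, 23], 0], [[438, -462, 0], [0, 0, 23], 0]]}}

```text
t: 1.6
tcp_pos: [0.4755, -0.1034, 0.2053]
ee_rot: [[0.986, -0.166, -0.0], [-0.166, -0.986, 0.001], [-0.001, -0.001, -1.0]]
force: [1.0, -0.2, 0.2]
opening: 1.002
```

```bash
python3 - <<'E'
from h import *
rows((486,-9.3,205))
E
```

```text
(486, -9.3, 205) -> [ -5.3 -94.6   0.4] [-0.1  0.   0.1]
```

Call:
{"method": "move_arm", "body": {"motion": [[[-3, -50, 0], [0, 0, 0], 0], [[-5, -95, 0], [0, 0, 0], 0], [[-5, -95, 0], [0, 0, 0], 0], [[-5, -95, 0], [0, 0, 0], 0]]}}

```text
t: 2.1
tcp_pos: [0.4862, -0.0095, 0.2052]
ee_rot: [[0.986, -0.166, -0.001], [-0.166, -0.986, 0.001], [-0.001, -0.001, -1.0]]
force: [-0.3, -0.1, 0.5]
opening: 0.998
```

```bash
python3 - <<'E'
from h import *
W=cam("wrist"); im=arm.read_camera("wrist"); cv2.imwrite("pics/w1.png",im[:,:,::-1])
import json; json.dump([x.tolist() if hasattr(x,'tolist') else x for x in W],open("w1.json","w"))
E
```

```text
(no output)
```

View pics/w1.png

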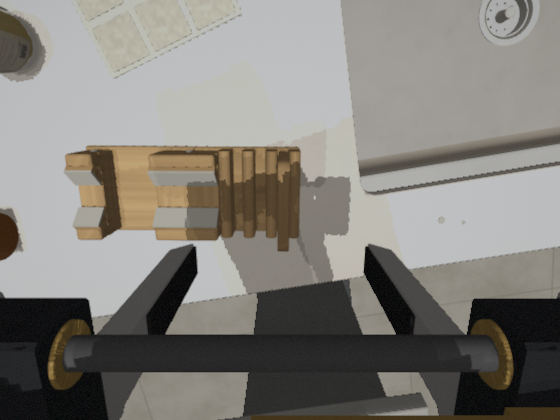

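The wrist view shows the jig square to the tool. The board's top edge runs down column 283 (rows about 160–250), the ribs are at columns 225, 249, 271 and 295, and the end saddle is at columns 67–105.

```bash
python3 - <<'E'
from h import *
import json
W=json.load(open("w1.json")); W[4]=np.array(W[4]);W[5]=np.array(W[5])
c,s=np.cos(np.radians(JY)),np.sin(np.radians(JY))
def J(p,z): 
    d=(onz(W,p,z)-[.5044,.0992,0])[:2]*1e3; return np.round([c*d[0]+s*d[1],-s*d[0]+c*d[1]],1)
im=cv2.imread("pics/w1.png"); 
g=im[:,:,2].astype(int)
print("row 245 (board only)",g[245,270:296].tolist())
print("rib row 158",g[156,212:304].tolist())
print("row 195",g[195,212:304].tolist())
print("col283 ends",g[145:172,283].tolist(),g[240:256,283].tolist())
for n,p,z in [("board near end L",(278,249.5),.108),("board near R",(289,249.5),.108),("rib1",(225,152),.038),("rib2",(249,152),.038),("rib3",(271.5,152),.038),("rib4",(295,152),.038),("rib4near",(295,236),.038),("sadd far +y",(67,154),.057),("sadd near+y",(78,239),.057),("blk far +y",(150,155),.057),("blk far -y",(217,155),.057),("blk near +y",(156,240),.057),("blk near -y",(218,240),.057),("base far +y",(88,147),.008),("base -y",(300,147),.008)]: print(n,J(p,z))
E
python3 - <<'E'
import cv2
a=cv2.imread("pics/w1.png")[140:260,205:310];cv2.imwrite("pics/d.png",cv2.resize(a,None,fx=5,fy=5,interpolation=2))
E
```

```text
row 245 (board only) [136, 136, 135, 138, 136, 136, 133, 112, 84, 86, 86, 90, 89, 91, 91, 89, 87, 87, 97, 121, 136, 136, 137, 136, 136, 136]
rib row 158 [136, 112, 71, 69, 69, 73, 96, 131, 146, 154, 163, 163, 155, 153, 148, 138, 120, 97, 65, 71, 82, 123, 146, 147, 146, 147, 148, 147, 146, 137, 108, 127, 148, 155, 159, 157, 154, 152, 147, 136, 126, 85, 81, 119, 146, 146, 146, 148, 147, 149, 157, 162, 152, 109, 108, 121, 132, 139, 145, 149, 147, 145, 140, 129, 110, 75, 77, 72, 78, 77, 75, 74, 77, 75, 75, 74, 75, 91, 115, 130, 141, 149, 157, 158, 149, 145, 139, 126, 142, 177, 182, 181]
row 195 [113, 113, 116, 115, 118, 114, 94, 75, 90, 96, 89, 83, 84, 88, 86, 83, 81, 80, 74, 65, 63, 67, 80, 89, 91, 93, 90, 93, 93, 92, 85, 75, 77, 81, 84, 87, 87, 85, 84, 82, 78, 75, 67, 70, 83, 85, 85, 89, 88, 86, 88, 87, 87, 78, 74, 77, 82, 84, 85, 87, 83, 84, 83, 81, 77, 79, 80, 87, 91, 88, 86, 86, 87, 88, 86, 87, 82, 77, 78, 81, 85, 88, 86, 85, 83, 84, 80, 96, 125, 129, 131, 130]
col283 ends [189, 164, 130, 135, 139, 126, 93, 75, 73, 74, 76, 74, 78, 78, 77, 82, 93, 111, 122, 129, 136, 139, 141, 145, 146, 148, 147] [84, 84, 82, 85, 89, 91, 88, 84, 81, 80, 74, 108, 132, 136, 135, 135]
board near end L [ -33.  -108.3]
board near R [ -33.  -117.8]
rib1 [ 43.5 -54.7]
rib2 [ 43.5 -78.7]
rib3 [  43.6 -101.2]
rib4 [  43.7 -124.8]
rib4near [ -45.3 -126. ]
sadd far +y [43.  92.2]
sadd near+y [-42.5  94.9]
blk far +y [42.3 13.6]
blk far -y [ 42.5 -50. ]
blk near +y [-43.3  15.9]
blk near -y [-43.1 -47.1]
base far +y [45.5 98.4]
base -y [  46.2 -131.4]
```

View pics/d.png

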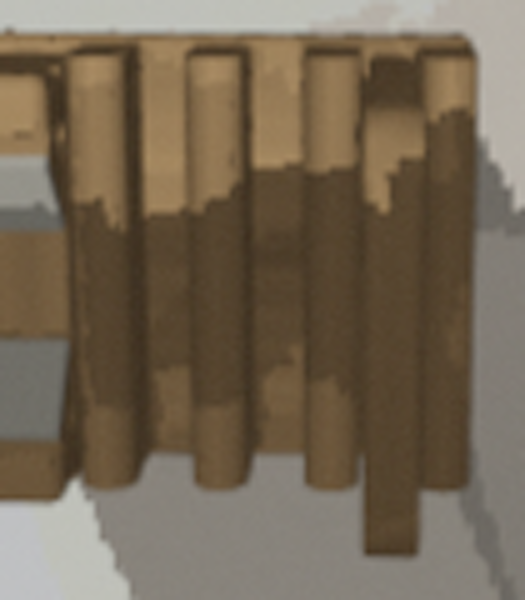

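The detected ribs line up with the board's slot at jig y ≈ −113 in the fitted frame, and the ribs are 24 mm apart. I'll go down, pinch the board about 17 mm below its top, and move it 48 mm along the jig's +y.

```bash
python3 - <<'E'
from h import *
rows((485,-11,72))
E
```

```text
(485, -11, 72) -> [ -0.9   1.3 133.3] [-0.   0.1  0.1]
```

Call:
{"method": "move_arm", "body": {"motion": [[[-1, 1.5, 50], [0, 0, 0], 0], [[-1, 1.5, 100], [0, 0, 0], 0], [[-1, 1.5, 133], [0, 0, 0], 0], [[-1, 1.5, 133], [0, 0, 0], 0], [[-1, 1.5, 133], [0, 0, 0], 1], [[-1, 1.5, 133], [0, 0, 0], 1], [[-1, 1.5, 133], [0, 0, 0], 1], [[-1, 1.5, 133], [0, 0, 0], 1], [[-1, 1.5, 133], [0, 0, 0], 1], [[-1, 1.5, 133], [0, 0, 0], 1], [[-1, 1.5, 133], [0, 0, 0], 1], [[-1, 1.5, 133], [0, 0, 0], 1]], "newtons": 12}}

```text
t: 3.65
tcp_pos: [0.4848, -0.0111, 0.0722]
ee_rot: [[0.986, -0.167, -0.001], [-0.167, -0.986, 0.001], [-0.001, -0.001, -1.0]]
force: [-0.2, 0.6, 0.3]
opening: 0.186
```

Call:
{"method": "move_arm", "body": {"motion": [[[0, 0, 0], [0, 0, 0], 1], [[0, 0, 0], [0, 0, 0], 1], [[0, 0, 0], [0, 0, 0], 1], [[0, 0, 0], [0, 0, 0], 1]]}}

```text
t: 4.15
tcp_pos: [0.4848, -0.0111, 0.0722]
ee_rot: [[0.986, -0.167, -0.001], [-0.167, -0.986, 0.001], [-0.001, -0.001, -1.0]]
force: [0.1, 0.4, -0.8]
opening: 0.101
```

Call:
{"method": "move_arm", "body": {"motion": [[[0, 0, 0], [0, 0, 0], 1], [[0, 0, -15], [0, 0, 0], 1], [[0, 0, -30], [0, 0, 0], 1], [[0, 0, -45], [0, 0, 0], 1], [[0, -16, -45], [0, 0, 0], 1], [[0, -32, -45], [0, 0, 0], 1], [[0, -48, -45], [0, 0, 0], 1], [[0, -48, -45], [0, 0, 0], 1], [[0, -48, -45], [0, 0, 0], 1], [[0, -48, -30], [0, 0, 0], 1], [[0, -48, -20], [0, 0, 0], 1], [[0, -48, -20], [0, 0, 0], 1]], "newtons": 25}}

```text
t: 5.65
tcp_pos: [0.492, 0.0359, 0.091]
ee_rot: [[0.986, -0.167, -0.003], [-0.167, -0.986, 0.001], [-0.003, -0.0, -1.0]]
force: [-0.6, 0.6, -0.8]
opening: 0.103
```

```bash
python3 - <<'E'
from h import *
s=arm.state(); print(s['force'],s['torque'],s['opening'],s['tcp_pos'])
im=arm.read_camera("side")[150:290,250:400]; a=arm.read_camera("wrist")[130:270,180:360]
o=np.hstack([cv2.resize(im,(400,374),interpolation=2),cv2.resize(a,(400,374),interpolation=2)]);cv2.imwrite("pics/e.png",o[:,:,::-1])
E
```

```text
[-0.56103847  0.55019645 -0.81052397] [ 0.04902923 -0.01101267 -0.00908561] 0.10310708131266094 [0.49203945 0.03587174 0.09103942]
```

View pics/e.png

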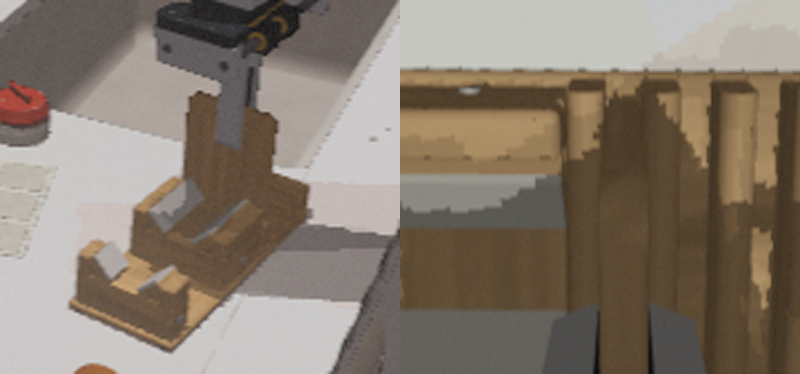

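The board sits centred between the first and second ribs (columns 600–650 of the crop) and there is no side force. I'll lower it the rest of the way.

Call:
{"method": "move_arm", "body": {"motion": [[[0, 0, 6], [0, 0, 0], 1], [[0, 0, 12], [0, 0, 0], 1], [[0, 0, 17], [0, 0, 0], 1], [[0, 0, 19], [0, 0, 0], 1], [[0, 0, 20], [0, 0, 0], 1], [[0, 0, 20], [0, 0, 0], 1]]}}

```text
t: 6.5
tcp_pos: [0.4928, 0.0362, 0.0722]
ee_rot: [[0.986, -0.167, -0.001], [-0.167, -0.986, 0.001], [-0.001, -0.001, -1.0]]
force: [-1.6, -0.7, 1.4]
opening: 0.102
```

Call:
{"method": "move_arm", "body": {"motion": [[[0, 0, 0], [0, 0, 0], 0], [[0, 0, 0], [0, 0, 0], 0], [[0, 0, 0], [0, 0, 0], 0], [[0, 0, 0], [0, 0, 0], 0], [[0, 0, 0], [0, 0, 0], 0], [[0, 0, -50], [0, 0, 0], 0], [[0, 0, -100], [0, 0, 0], 0], [[0, 0, -130], [0, 0, 0], 0], [[0, 0, -130], [0, 0, 0], 0], [[0, 0, -130], [0, 0, 0], 0]]}}

```text
t: 7.75
tcp_pos: [0.4926, 0.0359, 0.2016]
ee_rot: [[0.986, -0.167, -0.002], [-0.167, -0.986, 0.001], [-0.002, -0.0, -1.0]]
force: [-0.6, -0.9, -0.9]
opening: 0.999
```

```bash
python3 - <<'E'
from h import *
import json
S,D=cam("scene"),cam("side")
a=arm.read_camera("scene");b=arm.read_camera("side");cv2.imwrite("pics/s2.png",a[:,:,::-1]);cv2.imwrite("pics/d2.png",b[:,:,::-1])
# board pose check + jig region
o=np.hstack([cv2.resize(a[180:280,270:400],(400,308),interpolation=2),cv2.resize(b[170:280,270:380],(308,308),interpolation=2)]);cv2.imwrite("pics/f.png",o[:,:,::-1])
# next: over jar: mid +16 along lid direction; jaws across jar
rows((499.5,389,202),yaw=-8.6+90); rows((499.5,389,202),yaw=-8.6-90)
E
```

```text
(499.5, 389, 202) -> [ -52.  -349.3   -0.6] [ -0.1   0.1 -91. ]
(499.5, 389, 202) -> [ -52.  -349.3   -0.6] [ 0.1  0.1 89. ]
```

View pics/f.png

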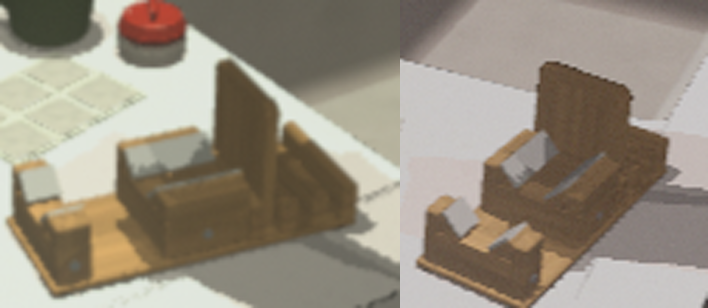

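The board stands upright in the slot beside the cradle and is released. Next I'll look at the jar from above.

```bash
python3 - <<'E'
from h import *
print(np.round(arm.state()['joint_pos'],1))
S,D=cam("scene"),cam("side")
# f.png crops: scene 130x100->400x308 ; side 110->308 (x off 400)
sa=lambda p:(np.array(p)+.5)/(400/130)-.5+[270,180]
sb=lambda p:(np.array(p)-[400,0]+.5)/2.8-.5+[270,170]
for a,b in(((277,103),(632,97)),((222,61),(545,63))): print(tri(S,sa(a),D,sb(b)))
rows((502,405,202),yaw=81.4)
E
```

```text
[   6.6    8.9  -20.   113.9    3.5   57.9 -114.7]
(array([0.45716185, 0.04183426, 0.105067  ]), np.float64(0.008477936343488594))
(array([0.53164776, 0.03148567, 0.10498421]), np.float64(0.0016312619395328467))
(502, 405, 202) -> [ -52.2 -365.5   -0.6] [ -0.1   0.1 -91. ]
```

Call:
{"method": "move_arm", "body": {"motion": [[[-5, -40, 0], [0, 0, -9], 0], [[-10, -80, 0], [0, 0, -18], 0], [[-18, -120, 0], [0, 0, -27], 0], [[-25, -160, 0], [0, 0, -36], 0], [[-30, -200, 0], [0, 0, -45], 0], [[-36, -240, 0], [0, 0, -54], 0], [[-42, -280, 0], [0, 0, -63], 0], [[-48, -320, 0], [0, 0, -72], 0], [[-52, -345, 0], [0, 0, -81], 0], [[-52, -365, 0], [0, 0, -90], 0], [[-52, -365, 0], [0, 0, -91], 0], [[-52, -365, 0], [0, 0, -91], 0]]}}

```text
t: 9.35
tcp_pos: [0.502, 0.4036, 0.2006]
ee_rot: [[0.153, 0.988, -0.004], [0.988, -0.153, -0.0], [-0.001, -0.004, -1.0]]
force: [0.2, -0.5, -0.0]
opening: 0.998
```

```bash
python3 - <<'E'
from h import *
import json
W=cam("wrist"); im=arm.read_camera("wrist"); cv2.imwrite("pics/w2.png",im[:,:,::-1])
json.dump([x.tolist() if hasattr(x,'tolist') else x for x in W],open("w2.json","w"))
h=cv2.cvtColor(im,cv2.COLOR_RGB2HSV); m=cv2.inRange(h,(4,120,40),(18,255,255))
m=cv2.morphologyEx(m,cv2.MORPH_OPEN,np.ones((5,5)))
k,l,st,ce=cv2.connectedComponentsWithStats(m); print([(st[i].tolist(),ce[i].round(1)) for i in range(1,k) if st[i,4]>500])
print(np.round(arm.state()['joint_pos'],1))
E
```

```text
[([255, 131, 52, 162, 7845], array([281.5, 209.4])), ([477, 238, 45, 29, 553], array([499.1, 250. ]))]
[-14.   27.1 -41.3  94.2  19.   66.1 -68.9]
```

View pics/w2.png

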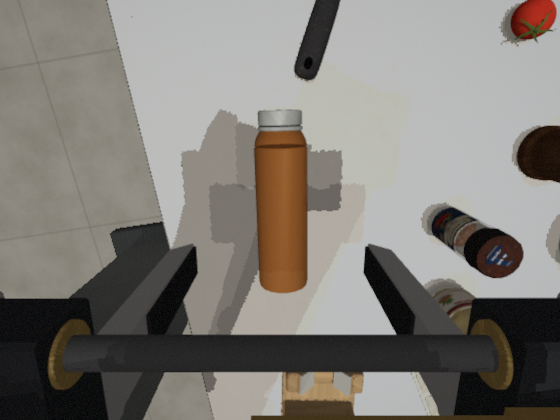

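The wrist view shows the jar square under the tool, with its foot at row 291, its lid at row 110 and its axis from column 280 to 283. The jig is behind it, towards the bottom of the image.

```bash
python3 - <<'E'
from h import *
import json
W=json.load(open("w2.json")); W[4]=np.array(W[4]);W[5]=np.array(W[5])
im=cv2.imread("pics/w2.png"); h=cv2.cvtColor(im,cv2.COLOR_BGR2HSV); m=cv2.inRange(h,(4,120,30),(18,255,255))
pts=[]
for r in range(160,280,10):
    c=np.where(m[r,245:320])[0]+245; pts.append(((c.min()+c.max())/2,r))
    if r in(160,210,270):
        a=onz(W,(c.min(),r),.027);b=onz(W,(c.max(),r),.027);print(r,c.min(),c.max(),"diam",np.linalg.norm(a-b)*1e3)
X=np.array([onz(W,p,.027) for p in pts]); v=np.polyfit(X[:,1],X[:,0],1); print("yaw",np.degrees(np.arctan2(1,v[0])))
print("foot",onz(W,(283.5,291.5),.05)*1e3,"lid",onz(W,(279.5,110),.047)*1e3)
for y in(.39,.405):print(y,np.polyval(v,y)*1e3)
s=arm.state();print(s['tcp_pos'],s['ee_rot'][0])
E
```

```text
160 255 306 diam 52.2973586486577
210 257 306 diam 52.239498347386714
270 259 306 diam 52.61187269122504
yaw 82.35595625416363
foot [488.9660324  302.64097608  50.        ] lid [513.21869498 486.64524843  47.        ]
0.39 500.10517089665075
0.405 502.11833532160944
[0.50218339 0.40342541 0.20086556] [ 0.1533822   0.98816087 -0.00346377]
```

Call:
{"method": "move_arm", "body": {"motion": [[[2, 0, 50], [0, 0, -1], 0], [[2, 0, 100], [0, 0, -1], 0], [[2, 0, 150], [0, 0, -1], 0], [[2, 0, 180], [0, 0, -1], 0], [[2, 0, 192], [0, 0, -1], 0], [[2, 0, 192], [0, 0, -1], 0], [[2, 0, 192], [0, 0, -1], 0.3], [[2, 0, 192], [0, 0, -1], 0.4], [[2, 0, 192], [0, 0, -1], 1], [[2, 0, 192], [0, 0, -1], 1], [[2, 0, 192], [0, 0, -1], 1], [[2, 0, 192], [0, 0, -1], 1]], "newtons": 15}}

```text
t: 10.9
tcp_pos: [0.502, 0.4054, 0.0091]
ee_rot: [[0.136, 0.991, -0.003], [0.991, -0.136, -0.0], [-0.0, -0.003, -1.0]]
force: [0.4, -1.1, 3.4]
opening: 0.57
```

Call:
{"method": "move_arm", "body": {"motion": [[[0, 0, 0], [0, 0, 0], 1], [[0, 0, 0], [0, 0, 0], 1], [[0, 0, 0], [0, 0, 0], 1], [[0, 0, 0], [0, 0, 0], 1]], "newtons": 40}}

```text
t: 11.4
tcp_pos: [0.502, 0.4054, 0.009]
ee_rot: [[0.136, 0.991, -0.003], [0.991, -0.136, -0.0], [-0.0, -0.003, -1.0]]
force: [-0.3, -1.0, 3.0]
opening: 0.568
```

```bash
python3 - <<'E'
from h import *
rows((502,405,120),(509,300,130),(512.0,150,120),yaw=80.3)
E
```

```text
(502, 405, 120) -> [  -0.5   -0.3 -111. ] [-0.2  0.   1.9]
(509, 300, 130) -> [-103.5   20.9 -121. ] [-0.2  0.   1.9]
(512.0, 150, 120) -> [-251.7   44.3 -111. ] [-0.2  0.   1.9]
```

Call:
{"method": "move_arm", "body": {"motion": [[[0, 0, -15], [0, 0, 0], 1], [[0, 0, -40], [0, 0, 0], 1], [[0, 0, -70], [0, 0, 0], 1], [[0, 0, -100], [0, 0, 0], 1], [[0, 0, -112], [0, 0, 0], 1], [[0, 0, -112], [0, 0, 0], 1]]}}

```text
t: 12.15
tcp_pos: [0.5026, 0.4055, 0.1216]
ee_rot: [[0.136, 0.991, -0.002], [0.991, -0.136, 0.0], [0.0, -0.002, -1.0]]
force: [-0.1, 0.5, -3.3]
opening: 0.568
```

Call:
{"method": "move_arm", "body": {"motion": [[[-30, 5, 0], [0, 0, 0], 1], [[-65, 10, 0], [0, 0, 0.5], 1], [[-100, 17, 0], [0, 0, 1], 1], [[-135, 24, 0], [0, 0, 1.5], 1], [[-170, 30, 0], [0, 0, 1.9], 1], [[-205, 37, 0], [0, 0, 1.9], 1], [[-235, 42, 0], [0, 0, 1.9], 1], [[-252, 44, 0], [0, 0, 1.9], 1], [[-252, 44, 0], [0, 0, 1.9], 1], [[-252, 44, 0], [0, 0, 1.9], 1]]}}

```text
t: 13.4
tcp_pos: [0.5116, 0.151, 0.1213]
ee_rot: [[0.168, 0.986, -0.003], [0.986, -0.168, 0.001], [0.001, -0.003, -1.0]]
force: [0.3, 0.1, -2.9]
opening: 0.567
```

```bash
python3 - <<'E'
from h import *
import json
s=arm.state();print(s['tcp_pos'],s['force'],s['torque'],np.degrees(np.arctan2(s['ee_rot'][1][0],s['ee_rot'][0][0])))
W=cam("wrist"); im=arm.read_camera("wrist"); cv2.imwrite("pics/w3.png",im[:,:,::-1])
json.dump([x.tolist() if hasattr(x,'tolist') else x for x in W],open("w3.json","w"))
b=arm.read_camera("side"); a=arm.read_camera("scene")
o=np.zeros((600,800,3),np.uint8)
o[:300,:400]=cv2.resize(im,(400,300),interpolation=cv2.INTER_AREA); o[:300,400:]=cv2.resize(a[140:290,220:420],(400,300),interpolation=2)
o[300:,:400]=cv2.resize(b[150:300,220:420],(400,300),interpolation=2); o[300:,400:]=cv2.resize(im[100:310,140:420],(400,300),interpolation=2)
cv2.imwrite("pics/g.png",o[:,:,::-1]); rows((511.6,148,50),yaw=80.3)
E
```

```text
[0.5115916  0.15096702 0.12131429] [ 0.30216585  0.13590427 -2.85410767] [ 0.01697595 -0.12955209 -0.00731928] 80.32044893977951
(511.6, 148, 50) -> [-2.9  0.7 71.4] [-0.1 -0.   0. ]
```

View pics/g.png

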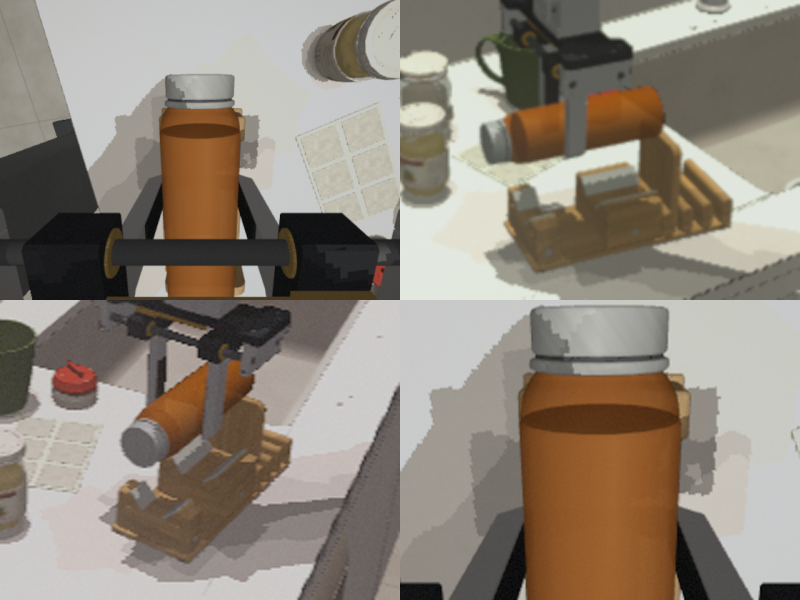

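The jar is held above the jig, lid away from the board and the board still upright. The wrist view shows the end saddle's edges on both sides of the jar (crop columns about 523 and 690). I'll use those to check the centring across the V.

```bash
python3 - <<'E'
from h import *
import json
W=json.load(open("w3.json")); W[4]=np.array(W[4]);W[5]=np.array(W[5])
im=cv2.imread("pics/w3.png"); h=cv2.cvtColor(im,cv2.COLOR_BGR2HSV)
for r in (154,158,162,166,170):
    print(r,im[r,218:232,::-1].tolist()[::1] if r==162 else "", [ (int(x),) for x in np.where((h[r,215:360,1]>70))[0][[0,-1]]+215])
s=arm.state();R=np.array(s['ee_rot'])
for p in((225.5,160),(343,160)): print((R.T@(onz(W,p,.057)-s['tcp_pos'])*1e3).round(1))
for p in((225,250),(336,250)): print((R.T@(onz(W,p,.140)-s['tcp_pos'])*1e3).round(1))
E
```

```text
154  [(227,), (338,)]
158  [(227,), (338,)]
162 [[143, 138, 132], [144, 140, 132], [144, 139, 132], [144, 138, 132], [144, 139, 132], [142, 137, 129], [127, 119, 111], [101, 89, 74], [88, 71, 49], [78, 61, 40], [73, 46, 23], [84, 49, 22], [94, 54, 28], [94, 55, 25]] [(226,), (339,)]
166  [(223,), (342,)]
170  [(223,), (342,)]
[ 48.  -39.1  64.5]
[48.  44.2 64.3]
[ 12.5 -27.9 -18.5]
[ 12.6  27.9 -18.7]
```

Call:
{"method": "move_arm", "body": {"motion": [[[-1, 0.5, 20], [0, 0, 0], 1], [[-3, 1.5, 40], [0, 0, 0], 1], [[-3, 1.5, 55], [0, 0, 0], 1], [[-3, 1.5, 63], [0, 0, 0], 1], [[-3, 1.5, 66], [0, 0, 0], 1], [[-3, 1.5, 67], [0, 0, 0], 1], [[-3, 1.5, 67], [0, 0, 0], 1]]}}

```text
t: 14.42
tcp_pos: [0.5127, 0.1479, 0.0548]
ee_rot: [[0.168, 0.986, -0.002], [0.986, -0.168, 0.001], [0.001, -0.002, -1.0]]
force: [0.7, 0.6, -2.3]
opening: 0.562
```

Call:
{"method": "move_arm", "body": {"motion": [[[0, 0, 1], [0, 0, 0], 1], [[0, 0, 2], [0, 0, 0], 1], [[0, 0, 2], [0, 0, 0], 1]]}}

```text
t: 14.8
tcp_pos: [0.5127, 0.1478, 0.0528]
ee_rot: [[0.168, 0.986, -0.002], [0.986, -0.168, 0.001], [0.001, -0.002, -1.0]]
force: [-0.2, -0.5, -2.1]
opening: 0.568
```

Call:
{"method": "move_arm", "body": {"motion": [[[0, 0, 1], [0, 0, 0], 1], [[0, 0, 1], [0, 0, 0], 1]]}}

```text
t: 15.05
tcp_pos: [0.5126, 0.1478, 0.0517]
ee_rot: [[0.168, 0.986, -0.002], [0.986, -0.168, 0.001], [0.001, -0.002, -1.0]]
force: [-1.1, 0.4, -2.5]
opening: 0.566
```

Call:
{"method": "move_arm", "body": {"motion": [[[-1.5, 0, 0], [0, 0, 0], 1], [[-3, 0, 0], [0, 0, 0], 1], [[-3.5, 0, 0], [0, 0, 0], 1], [[-3.5, 0, 0], [0, 0, 0], 1]]}}

```text
t: 15.55
tcp_pos: [0.512, 0.1442, 0.0517]
ee_rot: [[0.168, 0.986, -0.002], [0.986, -0.168, 0.001], [0.0, -0.002, -1.0]]
force: [-1.3, -1.0, -2.2]
opening: 0.566
```

Call:
{"method": "move_arm", "body": {"motion": [[[0, 0, 1], [0, 0, 0], 1], [[0, 0, 1], [0, 0, 0], 1]]}}

```text
t: 15.8
tcp_pos: [0.5122, 0.1443, 0.0513]
ee_rot: [[0.168, 0.986, -0.002], [0.986, -0.168, 0.0], [0.0, -0.002, -1.0]]
force: [-5.1, -1.2, 10.9]
opening: 0.568
```

Call:
{"method": "move_arm", "body": {"motion": [[[0, -0.6, -1], [0, 0, 0], 1], [[-0.7, -0.6, -1], [0, 0, 0], 1], [[-0.7, -0.6, -1], [0, 0, 0], 1]]}}

```text
t: 16.18
tcp_pos: [0.5114, 0.1436, 0.0521]
ee_rot: [[0.168, 0.986, -0.002], [0.986, -0.168, 0.0], [0.0, -0.002, -1.0]]
force: [0.2, -0.1, -2.3]
opening: 0.565
```

```bash
cat > st.py <<'E'
from h import *
F=[];T=[]
s=arm.state();R=np.array(s['ee_rot'])
print("tool-frame F",(R.T@s['force']).round(2),"T",(R.T@s['torque']).round(3),"pos",np.round(np.array(s['tcp_pos'])*1e3,2),"t",s['t'])
E
python3 st.py
```

```text
tool-frame F [-0.03  0.26  2.31] T [-0.071  0.001  0.019] pos [511.43 143.6   52.13] t 16.175
```

Call:
{"method": "move_arm", "body": {"motion": [[[-0.6, 0, 0], [0, 0, 0], 1], [[-0.6, 0, 0], [0, 0, 0], 1]]}}

```text
t: 16.42
tcp_pos: [0.5113, 0.1429, 0.0521]
ee_rot: [[0.168, 0.986, -0.002], [0.986, -0.168, 0.0], [0.0, -0.002, -1.0]]
force: [-0.2, 0.8, -2.6]
opening: 0.568
```

```bash
python3 st.py
```

```text
tool-frame F [ 0.8  -0.31  2.63] T [-0.028  0.018  0.07 ] pos [511.31 142.92  52.08] t 16.425
```

Call:
{"method": "move_arm", "body": {"motion": [[[-0.8, 0, 0], [0, 0, 0], 1], [[-0.8, 0, 0], [0, 0, 0], 1]]}}

```text
t: 16.68
tcp_pos: [0.5111, 0.1421, 0.052]
ee_rot: [[0.168, 0.986, -0.002], [0.986, -0.168, 0.0], [0.0, -0.002, -1.0]]
force: [-0.2, 0.2, -3.2]
opening: 0.563
```

```bash
python3 st.py
```

```text
tool-frame F [ 0.12 -0.23  3.23] T [-0.01  -0.018  0.046] pos [511.12 142.08  52.01] t 16.675
```

Call:
{"method": "move_arm", "body": {"motion": [[[-0.8, 0, 0], [0, 0, 0], 1], [[-0.8, 0, 0], [0, 0, 0], 1]]}}

```text
t: 16.92
tcp_pos: [0.5111, 0.1413, 0.0521]
ee_rot: [[0.168, 0.986, -0.002], [0.986, -0.168, 0.001], [0.0, -0.002, -1.0]]
force: [0.7, 0.8, -3.2]
opening: 0.567
```

```bash
python3 st.py
```

```text
tool-frame F [0.92 0.57 3.24] T [-0.061  0.229 -0.002] pos [511.06 141.35  52.08] t 16.925
```

Call:
{"method": "move_arm", "body": {"motion": [[[-0.7, 0, 0], [0, 0, 0], 1], [[-0.7, 0, 0], [0, 0, 0], 1]]}}

```text
t: 17.18
tcp_pos: [0.5111, 0.1411, 0.0522]
ee_rot: [[0.168, 0.986, -0.001], [0.986, -0.168, 0.001], [0.001, -0.001, -1.0]]
force: [0.3, 4.3, -1.8]
opening: 0.566
```

```bash
python3 st.py
```

```text
tool-frame F [ 4.34 -0.39  1.84] T [0.091 0.993 0.09 ] pos [511.09 141.13  52.24] t 17.175
```

Call:
{"method": "move_arm", "body": {"motion": [[[-0.7, 0, 0], [0, 0, 0], 1], [[-0.7, 0, 0], [0, 0, 0], 1]]}}

```text
t: 17.42
tcp_pos: [0.5111, 0.141, 0.0524]
ee_rot: [[0.168, 0.986, -0.001], [0.986, -0.168, 0.002], [0.002, -0.001, -1.0]]
force: [0.0, 5.5, -2.0]
opening: 0.564
```

```bash
python3 st.py
```

```text
tool-frame F [ 5.43 -0.88  2.01] T [0.173 1.329 0.152] pos [511.13 141.05  52.43] t 17.425
```

Call:
{"method": "move_arm", "body": {"motion": [[[0.7, 0, 0], [0, 0, 0], 1], [[0.7, 0, 0.7], [0, 0, 0], 1], [[0.7, 0, 0.7], [0, 0, 0], 1]]}}

```text
t: 17.8
tcp_pos: [0.5111, 0.1415, 0.0516]
ee_rot: [[0.168, 0.986, -0.001], [0.986, -0.168, 0.002], [0.001, -0.001, -1.0]]
force: [-0.1, 0.2, -1.6]
opening: 0.568
```

```bash
python3 st.py
```

```text
tool-frame F [ 0.15 -0.15  1.62] T [0.001 0.065 0.046] pos [511.13 141.5   51.59] t 17.8
```

Call:
{"method": "move_arm", "body": {"motion": [[[0, 0, 0.5], [0, 0, 0], 1], [[0, 0, 0.5], [0, 0, 0], 1]]}}

```text
t: 18.05
tcp_pos: [0.5114, 0.1415, 0.0513]
ee_rot: [[0.168, 0.986, -0.001], [0.986, -0.168, 0.002], [0.002, -0.001, -1.0]]
force: [-0.5, 0.7, 2.7]
opening: 0.566
```

```bash
python3 st.py
```

```text
tool-frame F [ 0.59 -0.64 -2.66] T [-0.005  0.223  0.34 ] pos [511.39 141.54  51.29] t 18.05
```

Call:
{"method": "move_arm", "body": {"motion": [[[-0.3, 0, 0.4], [0, 0, 0], 1], [[-0.3, 0, 0.4], [0, 0, 0], 1]]}}

```text
t: 18.3
tcp_pos: [0.5115, 0.1416, 0.0512]
ee_rot: [[0.168, 0.986, -0.0], [0.986, -0.168, 0.002], [0.002, -0.001, -1.0]]
force: [-0.8, 2.7, 6.6]
opening: 0.565
```

```bash
python3 st.py
```

```text
tool-frame F [ 2.53 -1.21 -6.59] T [0.366 0.38  0.42 ] pos [511.5  141.58  51.18] t 18.3
```

Call:
{"method": "move_arm", "body": {"motion": [[[0, 0, 0.4], [0, 0, 0], 1], [[0, 0, 0.4], [0, 0, 0], 1]]}}

```text
t: 18.55
tcp_pos: [0.5115, 0.1416, 0.0511]
ee_rot: [[0.169, 0.986, 0.0], [0.986, -0.169, 0.002], [0.002, -0.0, -1.0]]
force: [-3.8, 0.7, 10.5]
opening: 0.566
```

```bash
python3 st.py
```

```text
tool-frame F [  0.05  -3.87 -10.5 ] T [ 0.645 -0.069  0.484] pos [511.55 141.55  51.14] t 18.55
```

Call:
{"method": "move_arm", "body": {"motion": [[[0, -0.5, -0.5], [0, 0, 0.3], 1], [[-0.8, -0.5, -0.5], [0, 0, 0.3], 1], [[-0.8, -0.5, -0.5], [0, 0, 0.3], 1]]}}

```text
t: 18.92
tcp_pos: [0.5109, 0.1413, 0.0516]
ee_rot: [[0.173, 0.985, 0.0], [0.985, -0.173, 0.002], [0.002, -0.0, -1.0]]
force: [0.4, 4.3, -1.1]
opening: 0.567
```

```bash
python3 st.py
```

```text
tool-frame F [ 4.31 -0.36  1.13] T [0.061 0.913 0.029] pos [510.86 141.26  51.58] t 18.925
```

Call:
{"method": "move_arm", "body": {"motion": [[[0.2, 0, 0.6], [0, 0, 0], 1], [[0.2, 0, 0.8], [0, 0, 0], 1], [[0.2, 0, 0.8], [0, 0, 0], 1]]}}

```text
t: 19.3
tcp_pos: [0.5112, 0.1414, 0.051]
ee_rot: [[0.174, 0.985, 0.001], [0.985, -0.174, 0.002], [0.002, 0.0, -1.0]]
force: [-0.1, 2.3, 5.6]
opening: 0.566
```

```bash
python3 st.py
```

```text
tool-frame F [ 2.26 -0.49 -5.56] T [0.057 0.396 0.345] pos [511.2  141.41  51.01] t 19.3
```

Call:
{"method": "move_arm", "body": {"motion": [[[-0.1, -0.2, 0.5], [0, 0, 0], 1], [[-0.1, -0.2, 0.5], [0, 0, 0], 1]]}}

```text
t: 19.55
tcp_pos: [0.5113, 0.1415, 0.051]
ee_rot: [[0.174, 0.985, 0.001], [0.985, -0.174, 0.002], [0.003, 0.001, -1.0]]
force: [-0.6, 1.8, 9.1]
opening: 0.566
```

```bash
python3 st.py
```

```text
tool-frame F [ 1.67 -0.86 -9.12] T [0.424 0.323 0.418] pos [511.3  141.47  50.96] t 19.55
```

Call:
{"method": "move_arm", "body": {"motion": [[[-0.2, -0.2, 0.4], [0, 0, 0], 1], [[-0.2, -0.2, 0.4], [0, 0, 0], 1]]}}

```text
t: 19.8
tcp_pos: [0.5113, 0.1415, 0.051]
ee_rot: [[0.174, 0.985, 0.002], [0.985, -0.174, 0.003], [0.003, 0.001, -1.0]]
force: [-2.0, 2.3, 8.6]
opening: 0.568
```

```bash
python3 st.py
```

```text
tool-frame F [ 1.97 -2.32 -8.62] T [0.558 0.356 0.343] pos [511.3  141.47  50.96] t 19.8
```

Call:
{"method": "move_arm", "body": {"motion": [[[-0.2, -0.2, 0.8], [0, 0, 0], 1], [[-0.2, -0.2, 0.8], [0, 0, 0], 1], [[-0.2, -0.2, 0.8], [0, 0, 0], 1]]}}

```text
t: 20.18
tcp_pos: [0.5114, 0.1414, 0.0509]
ee_rot: [[0.175, 0.985, 0.002], [0.985, -0.175, 0.002], [0.003, 0.002, -1.0]]
force: [-4.2, 0.6, 17.3]
opening: 0.569
```

```bash
python3 st.py
```

```text
tool-frame F [ -0.07  -4.2  -17.35] T [1.065 0.035 0.371] pos [511.38 141.44  50.9 ] t 20.175
```

Call:
{"method": "move_arm", "body": {"motion": [[[-0.5, -0.7, 0.6], [0, 0, 0.2], 1], [[-0.5, -0.7, 0.65], [0, 0, 0.2], 1], [[-0.5, -0.7, 0.65], [0, 0, 0.2], 1], [[-0.5, -0.7, 0.65], [0, 0, 0.2], 1]]}}

```text
t: 20.68
tcp_pos: [0.5114, 0.1414, 0.0509]
ee_rot: [[0.178, 0.984, 0.004], [0.984, -0.178, 0.003], [0.003, 0.003, -1.0]]
force: [-0.0, 2.3, 10.8]
opening: 0.566
```

```bash
python3 st.py
```

```text
tool-frame F [  2.31  -0.39 -10.84] T [0.151 0.43  0.04 ] pos [511.35 141.42  50.9 ] t 20.675
```

Call:
{"method": "move_arm", "body": {"motion": [[[-0.5, -0.6, 0.9], [0, 0, 0.1], 1], [[-0.5, -0.6, 0.9], [0, 0, 0.1], 1], [[-0.5, -0.6, 0.9], [0, 0, 0.1], 1], [[-0.5, -0.6, 0.9], [0, 0, 0.1], 1]]}}

```text
t: 21.18
tcp_pos: [0.5114, 0.1414, 0.0509]
ee_rot: [[0.179, 0.984, 0.005], [0.984, -0.179, 0.003], [0.004, 0.005, -1.0]]
force: [-2.0, 1.5, 15.6]
opening: 0.567
```

```bash
python3 st.py; python3 - <<'E'
from h import *
b=arm.read_camera("side"); a=arm.read_camera("scene"); w=arm.read_camera("wrist")
o=np.zeros((600,800,3),np.uint8)
o[:300,:400]=cv2.resize(a[150:285,250:430],(400,300),interpolation=2)
o[:300,400:]=cv2.resize(b[150:285,240:420],(400,300),interpolation=2)
o[300:,:400]=cv2.resize(w,(400,300),interpolation=cv2.INTER_AREA)
o[300:,400:]=cv2.resize(a,(400,300),interpolation=cv2.INTER_AREA)
cv2.imwrite("pics/final.png",o[:,:,::-1])
E
python3 st.py
```

```text
tool-frame F [  1.15  -2.14 -15.66] T [ 0.62   0.252 -0.034] pos [511.36 141.43  50.87] t 21.175
tool-frame F [  1.78  -2.81 -14.78] T [ 0.592  0.255 -0.031] pos [511.39 141.46  50.87] t 21.325
```

View pics/final.png

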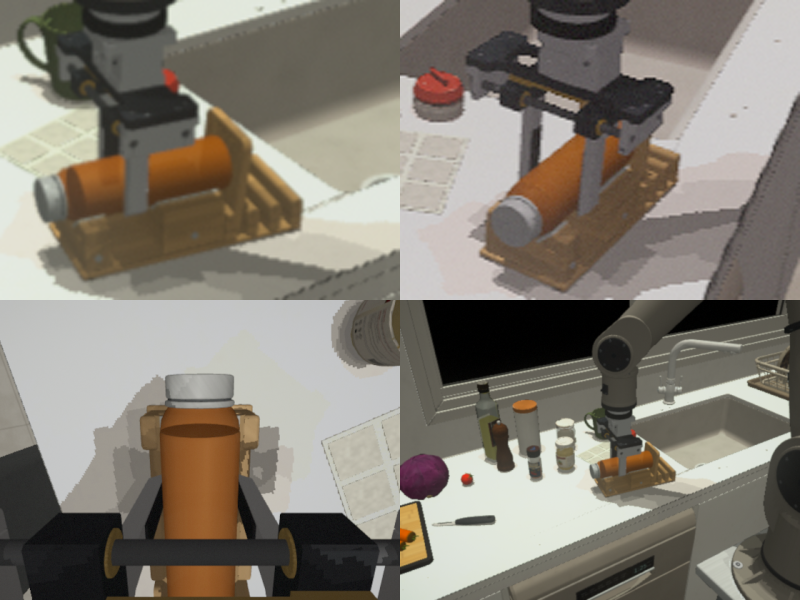

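The jar lies in both V blocks with its foot at the upright board. The sideways force is small, but the 1–2 N along the jar could be liner friction. I'll ease the push, nudge the foot firmly onto the board, and press again.

Call:
{"method": "move_arm", "body": {"motion": [[[-0.5, -0.7, 0], [0, 0, 0], 1], [[-0.8, -0.8, 0], [0, 0, 0], 1], [[-1.2, -0.9, 0], [0, 0, 0], 1], [[-1.2, -0.9, 0], [0, 0, 0], 1], [[-1.2, -0.9, 0.5], [0, 0, 0], 1], [[-1.2, -0.9, 0.85], [0, 0, 0], 1], [[-1.2, -0.9, 0.85], [0, 0, 0], 1], [[-1.2, -0.9, 0.85], [0, 0, 0], 1]]}}

```text
t: 22.32
tcp_pos: [0.5113, 0.1413, 0.0509]
ee_rot: [[0.179, 0.984, 0.008], [0.984, -0.179, 0.004], [0.005, 0.007, -1.0]]
force: [0.9, 4.6, 13.2]
opening: 0.566
```

```bash
python3 st.py
```

```text
tool-frame F [  4.71   0.11 -13.21] T [-0.081  1.084 -0.044] pos [511.34 141.28  50.88] t 22.325
```

```bash
python3 st.py; python3 -c "
from bench import arm
print(arm.close_job())"
```

```text
tool-frame F [  4.71   0.11 -13.21] T [-0.081  1.084 -0.044] pos [511.34 141.28  50.88] t 22.325
the job is handed in; nothing more can be done
None
```

I moved the stop board to the slot beside the V-cradle, released it, then laid the jar in the V with its foot on the board and its lid pointing away. I handed the job in at 22.3 s, still holding the jar down.

- **Board:** When I let go, the gripper was at the same height as when it first pinched the board, so the board should be on the slot floor. The pictures show it upright in the right slot.
- **Push:** The last reading was 13.2 N straight down, about 1.35 kg and slightly under the 1.5 kg asked. The jar's own weight adds about 3 N on the faces. The highest push I read was about 17 N, well below the 3 kg limit.
- **Seating:** Sideways force across the V was about 0.1 N, so the jar should bear evenly on both faces. The foot pushes on the board with about 4.7 N.
- **Doubts:**
  - I took no picture after the final nudge, so the foot contact rests on the force reading and position.
  - That push may lean the board slightly within its 1 mm of play.
  - An earlier reading along the jar was only 1–2 N and could have been friction, which is why I nudged it again.
- **Other items:** I did not touch the mustard jar, spice jar or timer, and they look unmoved in the last picture.

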